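# Open a junction box and plug in the test pin

### The arm

A 6-joint arm with a two-finger parallel gripper is mounted at the origin on the work surface. World frame = base frame: x ahead of the robot, y to its left, z up, the work surface at z = 0. Lengths are in mm, angles in rad, forces in N, time in s.
With the tool pointing down it reaches from about 350 to 775 mm from the base axis. Payload 7.3 kg.
Tool frame: the origin (TCP) lies on the centre line of the jaws, within the pads' length; the fingertips stand 14 mm ahead of it and the grasp point (between the pads) lies 5 mm behind it; z points along the fingers, y is the line along which they close (so a half turn about z gives the same grasp; the last joint's range is limited). The gripper opens to 92 mm and grips with 3 to 60 N. Pads are 19 mm wide; open, the fingers measure 130 mm over their backs; the gripper's body (75 mm by 190 mm) begins 47 mm behind the grasp point.
Start: joints at [1.085, 0.342, 1.524, -0, 1.275, -0.146], TCP at [174.967, 495.005, 240.741] pointing down, gripper open.
Joint ranges: [-2.53, 2.53], [-0.77, 2.02], [0.04, 2.7], [-1, 4.14], [0.28, 2.66], [-3.11, 3.11]. Speed limits (rad/s): [2.57, 2.57, 3.14, 3.14, 3.14, 3.14].

### API

Orientations are given as [roll, pitch, yaw] about the fixed x, y, z axes, in that order (R = Rz(yaw) Ry(pitch) Rx(roll)).
In Python, from plant import get_obs, capture, bot, spot_in, trace, pinpoint gives the robot as it stands.
- The arm moves only by the tool play_rows, never from a script. Its argument "rows" is a list of rows, each a list of 2 entries, a list of its own where there are three numbers: the shift along the world's x, y, z in units of 3 cm (1.0 is 3 cm), then the turn, a rotation vector about the world's x, y, z in units of 8 degrees (1.0 is 8 degrees). A call has 1 to 12 rows; each row shifts and turns the commanded pose from where the row before left it; what a row does not reach is not made up. A row lasts 1/8 s, in which the tool goes at most 62.5 mm and 10.7 degrees, less where a joint would pass 70% of its speed; a pose out of reach is approached as far as the arm can. A call with a number of a shift or a turn outside -1 to 1 is refused whole. A call with a gripper value outside its range is refused whole. "hand" is the opening, from -1 (shut) to 1 (fully open), set as the call begins (left out, the last holds). The fingers move at their own pace and stop on an object; the grip force is fixed at half the most. Time passes only in rows, so rows that do not move let the fingers close. It gives the time, the measured TCP pose, the force, the opening and the grip force at its end, in the units of the state.
- get_obs(): the state, without advancing time (a new reading comes with each control period).
- capture(name): name is "scene" or "top" or "wrist"; returns a dict with "frame" (384x512x3 uint8, red, green, blue), "fov_y" (degrees; the focal length in pixels is half the picture's height over the tangent of half this angle, whatever the lens; pixels are square), "cx", "cy" (the principal point, pixels), "rvec" (rotation vector, rad) and "tvec" (3), from world to camera coordinates, as OpenCV has them; the wrist camera has in their place "hand_eye" (4x4, takes a point from camera to tool coordinates, whose origin is the TCP and whose axes are the flange's). Camera axes: x right, y down, z forward; pixel columns grow to the right and rows downward; lengths in mm; the calibration is good to about 2 mm. A picture is of the moment at which its call begins: read the wrist's pose just before it. There is no depth.
- bot.close_job(): hands the job in; it is judged then, once.
Trained networks look in the newest picture that a camera, given by its name, has taken for a name from the list of things; names that differ only in an ending like _2 or _b are one class to them, and where a whole thing is asked for, a point or a joint stands for the part that bears it (a point fixed in the world has none). Each returns a list of dicts, best first, with "p" (0 to 1); they miss things now and then, are a little off and sometimes report something else, mostly with a low value. They report only what shows in the picture. A call takes as long as a camera call. They do not tell look-alikes from the thing itself.
- spot_in(query, camera): "at" ([row, column] in pixels, amid what is visible of it).
- trace(query, camera): "mask" (384x512 bool, what is visible of it) and "at" ([row, column] in pixels, amid what is visible of it).
- pinpoint(query, camera): "at" ([row, column] in pixels: a listed point, or the origin of a listed thing).
The state is a dict: "time": time; "joint_positions": joint angles; "dq": joint speeds; "tau": joint torques, N m; "tool_pos": TCP position; "tcp_rot": TCP orientation; "contact_force": force on the tool from outside, world axes, zero at the start; "moment": the same for the moment, N m; "grip_width": finger opening in mm; "finger_force": force on a finger pad.
Only numpy, scipy, OpenCV 4.12 (cv2) and the standard library are available. Lean on these libraries where they do the work, as an engineer would, in place of code of your own. Each camera call takes 0.05 s, during which the arm holds its last target. There are 200 camera calls.

### The job

Lift the loose cover off the aluminium junction box and set it down flat, knob up, on the grey foam pad; lower it until it rests there rather than dropping it. Then take the long-handled test plug from the wooden stand and push it upright and fully home into the one opening of the terminal block inside the box; the block sits a little differently each time, so feel for the opening and do not ram the pin against the block. Leave everything else where it is.

Things in the scene. Friction and masses are not known exactly. Their poses are not given: they have to be found in the camera images.
- housing: Aluminium junction box fixed to the table, open-topped under its cover, 130 (x) x 100 (y) x 70 mm high, walls 6 mm; feet 8 mm high extend it to 156 mm along x, a cable gland sticks out 22 mm on its +y side. Origin: centre of its underside, z up. The terminal block inside is hidden until the cover is lifted.
- deck (a point): Point on the flat top of the grey terminal block, at the box's centre, 54 mm above its origin, 16 mm below the rim; axes as the box. NOT the opening: the only one, round, vertical, 8 mm wide (chamfer 1.2 mm), 32 mm deep, is on the box's x axis (y = 0) anywhere from x = -8 to +8 mm, not reported. Block stays put under pushes below 40 N; ends of the box have ledges 3 mm lower.
- lid: Loose aluminium cover, 0.2 to 0.42 kg. Origin: centre of its underside, z up, x the long side. Locating step 114 x 84 x 6 mm at the bottom (inside the rim, 2 mm play), then a plate 130 x 100 x 6 mm (6 to 12 mm above the origin) resting on the rim, then a black upright round knob at the centre, 28 mm in diameter, 12 to 42 mm above the origin. Starts on the box, 64 mm above its origin.
- pad: Grey foam pad fixed to the table, firm, 220 (x) x 190 (y) x 24 mm thick. Origin: centre of its underside, z up. A small wheel lies on it near its +x +y corner; the rest is free.
- stand: Wooden stand fixed to the table, 100 (x) x 40 (y) x 32 mm high, with two holes 8 mm wide, 28 mm deep at x = -26 and +26 mm. Origin: centre of its underside, z up. The test plug is in one hole, the stub in the other.
- plug: Test plug, 60 g: brass pin 6 mm in diameter, 24 mm long, below a black round handle 16 mm in diameter, 60 mm long, with a flat shoulder. Origin: the pin's tip, z up the plug (shoulder 24, top 84 mm). Stands in a hole of the stand, shoulder on the wood. Fully home: shoulder on the terminal block, tip 24 mm below its top; held 42 mm above the shoulder, the fingertips clear the box's rim.
- stub: Short blanking plug in the stand's other hole, to be left there: the same pin but a squat black head 20 mm in diameter and 14 mm high. Origin: the pin's tip, z up.
- wheel: Bystander: rubber wheel of the model car, 44 mm in diameter, 18 mm thick, lying flat on the pad. Origin: centre of its underside.
- screwdriver: Bystander: screwdriver lying on the table.
- wrench: Bystander: wrench lying on the table.
- motor: Bystander: small steel motor standing on end, 36 mm in diameter, 60 mm high. Origin: centre of its underside.
- can: Bystander: blue spray can, 60 mm in diameter, 110 mm high. Origin: centre of its underside.
Mind the look-alikes: they are no part of the job. Leave any orange look-alike of the lid alone.

How it is judged (in metres and radians):
On the way, in this order (a step that is already met when the one before it is completed fails the run):
1. the cover is lifted clear of the box in the gripper (z of lid in the frame of housing above 0.075 m and contact force between the fingers and lid above 0.5 N), for 0.1 s.
2. the cover lies flat on the pad, knob up, let go and still (x of lid in the frame of pad between -0.08 and 0.08 m and y of lid in the frame of pad between -0.065 and 0.065 m and z of lid in the frame of pad between 0.02 and 0.028 m and angle between lid's own z axis and vertical below 0.06 rad and linear speed of lid below 0.02 m/s and contact force between the fingers and lid below 0.1 N), for 0.2 s.
3. the test plug is taken out of the stand (z of plug in the frame of stand above 0.035 m and contact force between the fingers and plug above 0.5 N), for 0.1 s.
At the end, for the whole second after the job is handed in: The cover lies flat (within 0.06 rad), knob up, let go and still on the foam pad, its centre within 80 mm (x) and 65 mm (y) of the pad's; and the test plug is in the terminal opening, let go and still, upright within 0.12 rad, its shoulder within 3 mm of the terminal block (all of step 2 and z of plug in the frame of housing between 0.024 and 0.033 m and x of plug in the frame of housing between -0.0125 and 0.0125 m and y of plug in the frame of housing between -0.005 and 0.005 m and angle between plug's own z axis and vertical below 0.12 rad and linear speed of plug below 0.02 m/s and contact force between the fingers and plug below 0.1 N); the robot touches nothing.
It fails at once if the cover is dropped: nothing holds it and it moves faster than 0.35 m/s (contact force between the fingers and lid below 0.05 N and linear speed of lid above 0.35 m/s).
It fails at once if the plug is rammed: it meets the box or its terminal block with more than 40 N (contact force between plug and housing above 40 N).
It fails at once if a bystander (wheel, screwdriver, wrench, motor, can or stub) is moved by more than 30 mm (distance of any of wheel, screwdriver, wrench, motor, can, stub from where it was at the start of the episode above 0.03 m).
It also fails if it takes over 58 s, if anything falls off the work surface, if the arm or the gripper's body presses on something with over 40 N, if the wrist force passes 120 N, or if a joint passes its speed limit or range.

## Working session

There is one attempt and no reset: what is moved stays moved. The work goes in short steps, Python scripts to look and compute and a tool call to move; the robot and the scene stay as the last step left them, time stands still between calls to the robot, and variables do not carry over. Pictures are saved under pics/ and viewed, at most 10 in all, crops included, and the job is handed in when it is done.

Besides the shell and the picture viewer there is one more tool, called after "Request:" as a command line: name --argument value ..., lists and objects as JSON in quotes. play_rows: Moves the arm, as the interface text tells. Shifts and turns lie within -1 to 1; 1 stands for 3 cm of shift or 8 degrees of turn. Its arguments: {"type":"object","properties":{"rows":{"type":"array"},"hand":{"type":"number"}},"required":["rows"]}

```bash
ls; mkdir -p pics; cat > h.py <<'E'
import numpy as np, cv2
from plant import get_obs, capture, bot, spot_in, trace, pinpoint
from scipy.spatial.transform import Rotation as Ro
def cam(name):
    o=get_obs(); c=capture(name); f=192/np.tan(np.radians(c["fov_y"])/2)
    if name=="wrist":
        H=np.array(c["hand_eye"]); T=np.eye(4); T[:3,:3]=Ro.from_euler("xyz",o["tcp_rot"]).as_matrix(); T[:3,3]=o["tool_pos"]
        M=T@H; R=M[:3,:3].T; C=M[:3,3]
    else:
        R=cv2.Rodrigues(np.array(c["rvec"],float))[0]; C=-R.T@np.array(c["tvec"],float).ravel()
    return dict(img=c["frame"],f=f,cx=c["cx"],cy=c["cy"],R=R,C=C,o=o)
def ray(k,at):
    d=k["R"].T@np.array([(at[1]-k["cx"])/k["f"],(at[0]-k["cy"])/k["f"],1.]); return d/np.linalg.norm(d)
def onz(k,at,z):
    d=ray(k,at); return k["C"]+d*(z-k["C"][2])/d[2]
def proj(k,p):
    q=k["R"]@(np.array(p,float)-k["C"]); return [k["cy"]+k["f"]*q[1]/q[2],k["cx"]+k["f"]*q[0]/q[2]]
def tri(rs):
    A=np.zeros((3,3));b=np.zeros(3)
    for C,d in rs:
        P=np.eye(3)-np.outer(d,d);A+=P;b+=P@C
    return np.linalg.solve(A,b)
def save(k,n): cv2.imwrite("pics/"+n,k["img"][:,:,::-1])
E
cat > a.py <<'E'
from h import *
np.set_printoptions(precision=1,suppress=True)
ks={}
for n in ("top","scene"):
    k=cam(n); ks[n]=k; save(k,n+"0.png"); print(n,k["C"],k["f"],k["cx"],k["cy"])
    for q in ["housing","lid","pad","stand","plug","stub","wheel"]:
        for r in pinpoint(q,n)[:2]:
            print(n,q,round(r["p"],2),np.array(r["at"]),"z0",onz(k,r["at"],0)[:2],"z64",onz(k,r["at"],64)[:2])
print({a:np.round(b,3) for a,b in k["o"].items()})
E
python3 a.py
```

```text
pics
top [ 324.7   -8.9 1362.4] 367.7801954103976 254.7198471835586 192.61285792004114
top lid 0.74 [222.1 261.8] z0 [402.5 -13.3] z64 [398.8 -13.1]
top lid 0.72 [257.2 132. ] z0 [275.3 463.8] z64 [277.6 441.6]
top pad 0.6 [182.1 320.4] z0 [ 551.3 -233.4] z64 [ 540.7 -222.8]
top pad 0.48 [186.3 251.5] z0 [536.6  24.7] z64 [526.7  23.1]
top stand 0.79 [176.7 255.2] z0 [573.1  10.7] z64 [561.4   9.8]
top plug 0.53 [184.1 254.4] z0 [544.9  13.8] z64 [534.6  12.7]
top stub 0.38 [171.1 257.1] z0 [594.5   3.5] z64 [581.8   2.9]
top wheel 0.62 [152.3 309.7] z0 [ 665.9 -196. ] z64 [ 649.9 -187.2]
scene [1464.6   -9.   685.7] 381.474732711267 260.3926202807712 190.07989172987604
scene housing 0.66 [230.6 345.6] z0 [575.3 251.2] z64 [658.3 226.9]
scene lid 0.82 [179.8 385.6] z0 [283.7 457.3] z64 [394.  413.8]
scene lid 0.66 [208.6 348.5] z0 [461.4 284.7] z64 [555.1 257.3]
scene stand 0.66 [229.5 265.2] z0 [560.9  15.7] z64 [645.3  13.4]
scene plug 0.64 [214.7 348.9] z0 [495.1 278.5] z64 [585.6 251.7]
scene plug 0.41 [223.2 267.1] z0 [529.8  22.4] z64 [617.   19.5]
scene stub 0.57 [236.  265.9] z0 [591.9  16.7] z64 [673.3  14.3]
scene wheel 0.73 [243.4 187.6] z0 [ 617.1 -205.5] z64 [ 696.2 -187.2]
scene wheel 0.73 [230.2 177.2] z0 [ 554.4 -245.2] z64 [ 639.3 -223.1]
{'time': np.float64(0.4), 'joint_positions': array([ 1.1,  0.3,  1.5, -0. ,  1.3, -0.1]), 'dq': array([-0., -0., -0.,  0., -0.,  0.]), 'tau': array([ -0. , -43.1, -24.4,   0.1,   0.1,  -0. ]), 'tool_pos': array([174.9, 495. , 240.6]), 'tcp_rot': array([-3.1, -0. ,  2.8]), 'contact_force': array([-0. , -0. , -0.4]), 'moment': array([-0., -0.,  0.]), 'finger_force': np.float64(0.0), 'grip_width': np.float64(92.089)}
```

View pics/top0.png

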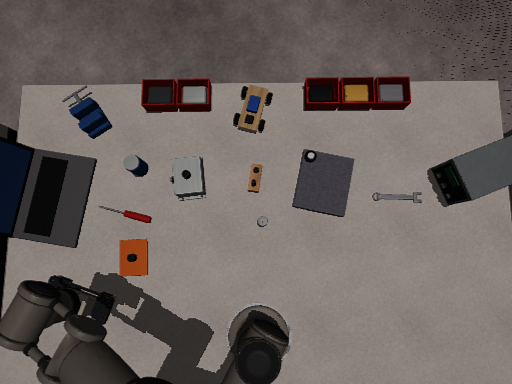

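View pics/scene0.png

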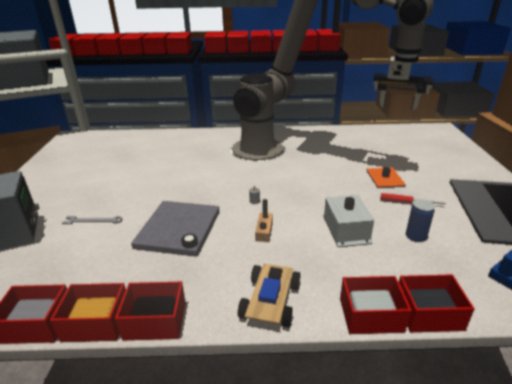

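The top view shows the box at about (177,188) with its gland at (180,172). The pad is at (182,323) with the wheel at (156,310), the stand at (178,255), and the orange look-alike at (257,133). In the scene view the tall plug is in the stand's −x hole.

```bash
cat > b.py <<'E'
from h import *
np.set_printoptions(precision=1,suppress=True)
k=cam("top")
for q,z in [("lid",76),("housing",76),("pad",24),("stand",32),("plug",84),("stub",46),("wheel",42),("motor",60),("can",110)]:
    for r in trace(q,"top")[:2]:
        m=r["mask"].astype(np.uint8); c=max(cv2.findContours(m,0,2)[0],key=cv2.contourArea).reshape(-1,2)
        P=np.array([onz(k,(p[1],p[0]),z)[:2] for p in c],np.float32)
        (x,y),s,a=cv2.minAreaRect(P); print(q,round(r["p"],2),"px",np.array(r["at"]),"c",np.array([x,y]),"size",np.array(s),"ang",round(a,1))
E
python3 b.py
```

```text
lid 0.74 px [255.1 134.1] c [279.7 432.4] size [121.8  93.6] ang 2.8
lid 0.7 px [175.  185.8] c [567.  253.1] size [131.  101.8] ang 5.6
housing 0.62 px [194.7 198. ] c [551.7 240.8] size [145.   97.2] ang 6.3
pad 0.65 px [184.7 323. ] c [ 547.7 -240. ] size [192.9 219.6] ang 78.9
stand 0.58 px [175.5 256.5] c [564.8  12.7] size [ 39.3 102.9] ang 80.7
stub 0.71 px [194.4 198.6] c [557.6 246.6] size [146.5  99.1] ang 6.3
stub 0.34 px [171.2 186.2] c [572.9 259.8] size [133.5 102.7] ang 6.1
motor 0.62 px [221.2 261. ] c [406.5 -15.6] size [24.8 28.3] ang 89.8
can 0.74 px [163.7 138.5] c [597.4 429.9] size [97.8 61.6] ang 56.3
```

```bash
python3 - <<'E'
from h import *
np.set_printoptions(precision=3,suppress=True)
c=capture("wrist"); print(np.array(c["hand_eye"]),c["fov_y"],get_obs()["tcp_rot"],get_obs()["tool_pos"])
k=cam("top")
w=onz(k,(156,310),42)[:2]; p=np.array([547.7,-240]); a=np.radians(-11.1)
print("wheel",w,"in pad",np.array([[np.cos(a),np.sin(a)],[-np.sin(a),np.cos(a)]])@(w-p))
E
```

```text
[[  -0.001   -0.967   -0.255   69.197]
 [   1.      -0.001    0.      -1.532]
 [  -0.001   -0.255    0.967 -143.262]
 [   0.       0.       0.       1.   ]] 63.53082751664407 [3.141 0.    2.802] [174.964 495.027 240.732]
wheel [ 641.466 -190.99 ] in pad [82.577 66.145]
```

Request:
play_rows --rows '[[[1,-0.6,0],[0,0,0]],[[1,-0.6,0],[0,0,0]],[[1,-0.6,0],[0,0,0]],[[1,-0.6,0],[0,0,0]],[[1,-0.6,0],[0,0,0]],[[1,-0.6,0],[0,0,0]],[[1,-0.6,0],[0,0,0]],[[1,-0.6,0],[0,0,0]],[[1,-0.6,0],[0,0,0]],[[1,-0.6,0],[0,0,0]],[[1,-0.6,0],[0,0,0]],[[0,-0.6,0],[0,0,0]]]' --hand 1

```text
time: 2.9
tool_pos: [506.4, 277.9, 240.1]
tcp_rot: [-3.142, 0.0, 2.8]
contact_force: [0.1, 0.6, -0.2]
grip_width: 91.7
finger_force: 0.0
```

```bash
cat > c.py <<'E'
from h import *
import sys
np.set_printoptions(precision=1,suppress=True)
k=cam("wrist"); save(k,sys.argv[1])
for q,z in [("lid",76),("housing",70)]:
    for r in trace(q,"wrist")[:2]:
        m=r["mask"].astype(np.uint8); c=max(cv2.findContours(m,0,2)[0],key=cv2.contourArea).reshape(-1,2)
        P=np.array([onz(k,(p[1],p[0]),z)[:2] for p in c],np.float32)
        (x,y),s,a=cv2.minAreaRect(P); print(q,round(r["p"],2),"px",np.array(r["at"]),"c",np.array([x,y]),"size",np.array(s),"ang",round(a,1))
# dark knob top
g=k["img"].max(2); print(k["o"]["tool_pos"])
n,l,st,ce=cv2.connectedComponentsWithStats((g<45).astype(np.uint8))
for i in range(1,n):
    if st[i,4]>150: print(st[i],ce[i],"z106",onz(k,ce[i][::-1],106)[:2])
for r in pinpoint("lid","wrist")[:2]: print(r["p"],r["at"],onz(k,r["at"],64))
E
python3 c.py w1.png
```

```text
lid 0.94 px [220.2 245.6] c [549.8 249.5] size [ 99.3 101.5] ang 6.1
housing 0.92 px [175.2 234.4] c [491.6 250. ] size [95.2 33.4] ang 87.6
[506.4 277.9 240.1]
[  0 156  17  29 365] [  6.8 170.3] z106 [416.6  72.1]
[    0   177   512   207 52774] [280.6 293.7] z106 [621.  266.7]
[282 196  17  20 196] [290.3 205.4] z106 [535.  304.6]
```

View pics/w1.png

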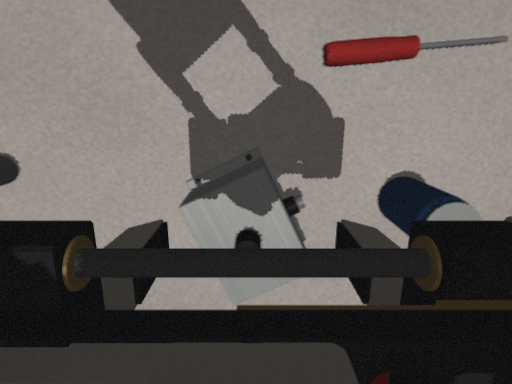

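The wrist view shows the knob at about (243,248), half hidden behind the gripper bar. I'll move beyond the box and align the yaw with it.

Request:
play_rows --rows '[[[1,-0.15,0],[0,0,0.8]],[[1,-0.15,0],[0,0,0.8]],[[1,-0.15,0],[0,0,0.8]],[[1,-0.15,0],[0,0,0.7]],[[0.4,0,0],[0,0,0]],[[0,0,0],[0,0,0]]]'

```text
time: 3.85
tool_pos: [636.7, 261.9, 240.3]
tcp_rot: [3.141, -0.001, -3.048]
contact_force: [-0.1, -0.8, 0.6]
grip_width: 91.6
finger_force: 0.0
```

```bash
python3 c.py w2.png
```

```text
lid 0.64 px [100. 247.] c [567.5 251.1] size [130.4 101.2] ang 6.0
housing 0.72 px [111.  305.3] c [561.1 308.4] size [19.1 13.7] ang 7.6
[636.7 261.9 240.3]
[  0  48  35  21 521] [15.8 59.1] z106 [545.3  55.5]
[232  94  32  32 534] [249.2 108.8] z106 [567.2 252.4]
[300  99  14  20 160] [304.6 109. ] z106 [563.  300.2]
[  8 102  25  18 382] [ 20.  110.7] z106 [587.2  54.9]
[ 378  135   68   60 2008] [403.7 158.3] z106 [597.3 395. ]
[    0   220   512   164 50783] [275.2 297.7] z106 [750.  295.6]
0.73 [157.9, 399.5] [601.9 411.8  64. ]
0.63 [110.5, 248.4] [568.9 251.5  64. ]
```

View pics/w2.png

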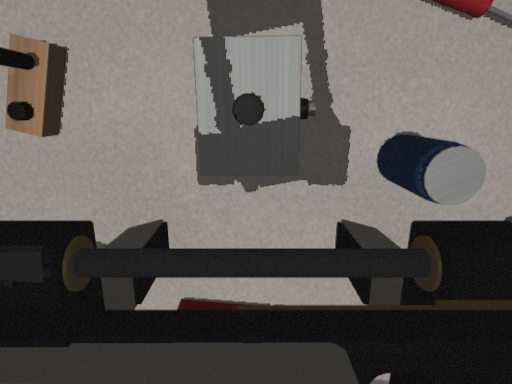

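The knob is at about (109,249), which gives the lid centre as (567.3, 252) with a yaw of 6°. The top and wrist cameras agree on this.

Request:
play_rows --rows '[[[-0.8,-0.1,0],[0,0,0]],[[-0.8,-0.1,-0.3],[0,0,0]],[[-0.7,-0.13,-0.5],[0,0,0]],[[0,0,-1],[0,0,0]],[[0,0,-1],[0,0,0]],[[0,0,-0.8],[0,0,0]],[[0,0,-0.7],[0,0,0]],[[0,0,-0.4],[0,0,0]],[[0,0,-0.17],[0,0,0]],[[0,0,0],[0,0,0]]]'

```text
time: 5.3
tool_pos: [568.1, 251.3, 95.1]
tcp_rot: [3.141, 0.001, -3.048]
contact_force: [0.6, 0.1, 1.3]
grip_width: 91.7
finger_force: 0.0
```

Request:
play_rows --rows '[[[0,0,0],[0,0,0]],[[0,0,0],[0,0,0]],[[0,0,0],[0,0,0]],[[0,0,0],[0,0,0]],[[0,0,0],[0,0,0]],[[0,0,0],[0,0,0]]]' --hand -1

```text
time: 6.05
tool_pos: [568.0, 251.1, 94.6]
tcp_rot: [3.142, -0.0, -3.049]
contact_force: [-0.0, -0.3, -1.3]
grip_width: 36.3
finger_force: 0.0
```

Request:
play_rows --rows '[[[0,0,0],[0,0,0]],[[0,0,0],[0,0,0]],[[0,0,0],[0,0,0]],[[0,0,0.2],[0,0,0]],[[0,0,0.5],[0,0,0]],[[0,0,1],[0,0,0]],[[0,0,1],[0,0,0]],[[0,0,0.8],[0,0,0]],[[0,0,0],[0,0,0]]]'

```text
time: 7.18
tool_pos: [569.0, 251.4, 202.5]
tcp_rot: [3.141, 0.005, -3.049]
contact_force: [0.1, -0.4, -4.1]
grip_width: 27.2
finger_force: 30.0
```

Request:
play_rows --rows '[[[0,-0.3,0],[0,0,0]],[[-0.1,-0.7,0],[0,0,-0.2]],[[-0.1,-1,0],[0,0,-0.2]],[[-0.1,-1,0],[0,0,-0.2]],[[-0.1,-1,0],[0,0,-0.2]],[[-0.1,-1,0],[0,0,-0.2]],[[-0.1,-1,0],[0,0,-0.2]],[[-0.1,-1,0],[0,0,-0.2]],[[-0.1,-1,0],[0,0,-0.2]],[[-0.1,-1,0],[0,0,-0.2]],[[-0.1,-1,0],[0,0,-0.2]],[[-0.1,-1,0],[0,0,-0.1]]]'

```text
time: 8.68
tool_pos: [533.5, -80.9, 198.8]
tcp_rot: [-3.141, -0.002, 2.939]
contact_force: [-0.2, -0.3, -3.8]
grip_width: 27.5
finger_force: 30.0
```

Request:
play_rows --rows '[[[-0.1,-1,0],[0,0,0]],[[-0.1,-1,0],[0,0,0]],[[0,-1,0],[0,0,0]],[[0,-1,0],[0,0,0]],[[0,-1,0],[0,0,0]],[[0,-0.6,0],[0,0,0]],[[0,-0.2,0],[0,0,0]],[[0,0,0],[0,0,0]]]'

```text
time: 9.68
tool_pos: [528.6, -252.7, 199.4]
tcp_rot: [3.141, -0.001, 2.941]
contact_force: [-0.6, -0.2, -3.4]
grip_width: 27.5
finger_force: 30.0
```

```bash
python3 - <<'E'
from h import *
np.set_printoptions(precision=1,suppress=True)
k=cam("top"); print(k["o"]["tool_pos"],k["o"]["tcp_rot"])
save(k,"top1.png")
k=cam("wrist"); save(k,"w3.png")
cv2.imwrite("pics/m.png",np.hstack([cv2.imread("pics/top1.png")[100:300,100:420],cv2.resize(cv2.imread("pics/w3.png"),(267,200))]))
for q in("pad","wheel"):
    for r in trace(q,"top")[:1]: print(q,r["p"],r["at"])
E
```

```text
[ 528.6 -252.7  199.4] [ 3.1 -0.   2.9]
pad 0.86 [182.8, 303.0]
wheel 0.53 [153.9, 309.0]
```

View pics/m.png

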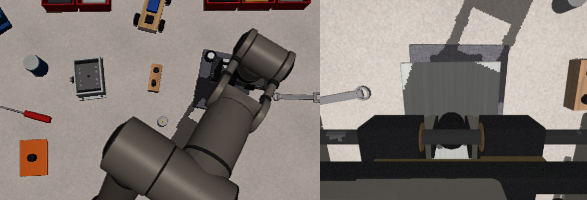

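The box is open and the lid is held level over the pad; the wheel (at about (154,309) in the full top frame) is clear of it. Lowering now.

Request:
play_rows --rows '[[[0,0,-0.5],[0,0,0]],[[0,0,-1],[0,0,0]],[[0,0,-1],[0,0,0]],[[0,0,-1],[0,0,0]],[[0,0,-0.7],[0,0,0]],[[0,0,-0.3],[0,0,0]],[[0,0,0],[0,0,0]],[[0,0,-0.1],[0,0,0]]]'

```text
time: 10.88
tool_pos: [529.7, -253.2, 62.6]
tcp_rot: [-3.141, 0.002, 2.942]
contact_force: [-0.1, 0.0, -3.6]
grip_width: 27.3
finger_force: 30.0
```

Request:
play_rows --rows '[[[0,0,-0.1],[0,0,0]],[[0,0,0],[0,0,0]]]'

```text
time: 11.12
tool_pos: [529.0, -252.9, 58.8]
tcp_rot: [3.142, 0.0, 2.941]
contact_force: [0.8, -0.8, -4.0]
grip_width: 27.2
finger_force: 30.0
```

Request:
play_rows --rows '[[[0,0,-0.05],[0,0,0]],[[0,0,0],[0,0,0]]]'

```text
time: 11.38
tool_pos: [528.9, -252.9, 57.1]
tcp_rot: [3.141, 0.0, 2.941]
contact_force: [-0.3, 0.6, -4.2]
grip_width: 27.0
finger_force: 30.0
```

Request:
play_rows --rows '[[[0,0,-0.05],[0,0,0]],[[0,0,0],[0,0,0]]]'

```text
time: 11.62
tool_pos: [528.9, -252.8, 55.5]
tcp_rot: [3.141, -0.0, 2.941]
contact_force: [0.7, 0.0, -4.6]
grip_width: 27.2
finger_force: 30.0
```

Request:
play_rows --rows '[[[0,0,-0.04],[0,0,0]],[[0,0,0],[0,0,0]]]'

```text
time: 11.88
tool_pos: [529.0, -253.0, 54.6]
tcp_rot: [-3.142, 0.0, 2.941]
contact_force: [-1.4, -0.2, -2.1]
grip_width: 27.1
finger_force: 30.0
```

Contact is starting: the force went from −4.6 to −2.1 N. One more small step, then release.

Request:
play_rows --rows '[[[0,0,-0.03],[0,0,0]],[[0,0,0],[0,0,0]]]'

```text
time: 12.12
tool_pos: [529.1, -252.9, 54.6]
tcp_rot: [-3.141, 0.001, 2.942]
contact_force: [-2.8, 1.8, 5.3]
grip_width: 27.2
finger_force: 30.0
```

Request:
play_rows --rows '[[[0,0,0],[0,0,0]],[[0,0,0],[0,0,0]],[[0,0,0],[0,0,0]],[[0,0,0],[0,0,0]],[[0,0,0],[0,0,0]],[[0,0,0],[0,0,0]]]' --hand 0.2

```text
time: 12.88
tool_pos: [529.0, -252.9, 53.5]
tcp_rot: [3.141, -0.0, 2.941]
contact_force: [-0.3, -0.5, -0.5]
grip_width: 55.4
finger_force: 0.0
```

Request:
play_rows --rows '[[[0,0,0.2],[0,0,0]],[[0,0,0.5],[0,0,0]],[[0,0,1],[0,0,0]],[[0,0,1],[0,0,0]],[[0,0,1],[0,0,0]],[[0,0,1],[0,0,0]],[[0,0,0.7],[0,0,0]]]'

```text
time: 13.75
tool_pos: [529.3, -253.1, 218.5]
tcp_rot: [-3.141, 0.003, 2.941]
contact_force: [-0.8, -0.7, 0.7]
grip_width: 55.2
finger_force: 0.0
```

Request:
play_rows --rows '[[[0.3,0.8,0],[0,0,0]],[[0.3,1,0],[0,0,0]],[[0.3,1,0],[0,0,0]],[[0.3,1,0],[0,0,0]],[[0.3,1,0],[0,0,0]],[[0.3,1,0],[0,0,0]],[[0.3,1,0],[0,0,0]],[[0.4,1,0],[0,0,0]],[[0.3,0.8,0],[0,0,0]],[[0,0,0],[0,0,0]]]'

```text
time: 15.0
tool_pos: [613.3, 6.7, 216.6]
tcp_rot: [3.141, 0.001, 2.944]
contact_force: [0.3, -0.4, -0.9]
grip_width: 54.9
finger_force: 0.0
```

```bash
cat > d.py <<'E'
from h import *
np.set_printoptions(precision=1,suppress=True)
k=cam("wrist"); save(k,"w4.png"); print(k["o"]["tool_pos"],k["o"]["tcp_rot"])
for q,z in [("stand",32),("plug",92),("stub",46)]:
    for r in trace(q,"wrist")[:1]:
        m=r["mask"].astype(np.uint8); c=max(cv2.findContours(m,0,2)[0],key=cv2.contourArea).reshape(-1,2)
        P=np.array([onz(k,(p[1],p[0]),z)[:2] for p in c],np.float32)
        (x,y),s,a=cv2.minAreaRect(P); print(q,round(r["p"],2),"px",np.array(r["at"]),"c",np.array([x,y]),"size",np.array(s),"ang",round(a,1))
    for r in pinpoint(q,"wrist")[:1]: print(" pp",q,r["p"],np.array(r["at"]),onz(k,r["at"],{"stand":0}.get(q,8))[:2])
g=k["img"].max(2)
n,l,st,ce=cv2.connectedComponentsWithStats((g<45).astype(np.uint8))
for i in range(1,n):
    if st[i,4]>100: print(st[i],ce[i],"z46",onz(k,ce[i][::-1],46)[:2],"z92",onz(k,ce[i][::-1],92)[:2])
k=cam("top")
for r in trace("lid","top")[:2]:
    m=r["mask"].astype(np.uint8); c=max(cv2.findContours(m,0,2)[0],key=cv2.contourArea).reshape(-1,2)
    P=np.array([onz(k,(p[1],p[0]),36)[:2] for p in c],np.float32)
    (x,y),s,a=cv2.minAreaRect(P); print("lid",round(r["p"],2),"c",np.array([x,y]),"size",np.array(s),"ang",round(a,1))
E
python3 d.py
```

```text
[613.3   6.7 216.6] [3.1 0.  2.9]
stand 0.91 px [127.4 246.7] c [566.5   9.8] size [40.7 99.9] ang 81.7
 pp stand 0.97 [131.2 246. ] [567.9   8. ]
plug 0.55 px [105.1 244.8] c [540.8  13.9] size [14.2 14.4] ang 78.6
 pp plug 0.53 [105.2 248.7] [540.6  16.8]
stub 0.74 px [155.1 248.4] c [591.2   6.1] size [18.3 19.5] ang 78.6
 pp stub 0.52 [152.7 249.9] [591.8   7.8]
[455  11  57  31 735] [483.8  26.1] z46 [515.1 242.6] z92 [519.5 209.8]
[    0    56   512   328 53289] [265.9 292.3] z46 [747.5  -5. ] z92 [717.8  -1.5]
[471 132  41  21 373] [491.2 142.2] z46 [624.4 249. ] z92 [612.7 215.3]
[239 148  19  20 294] [247.9 157.9] z46 [591.5   5.9] z92 [584.7   7.8]
[253 279  15  26 364] [260.2 291.7] z46 [745.4 -11.2] z92 [716.   -6.8]
[289 298  25   7 145] [300.4 301.5] z46 [767.3  31.9] z92 [734.6  30. ]
lid 0.91 c [ 529.4 -250.7] size [101.1 130.4] ang 79.3
lid 0.69 c [275.9 455.6] size [ 83.1 123.3] ang 89.9
```

View pics/w4.png

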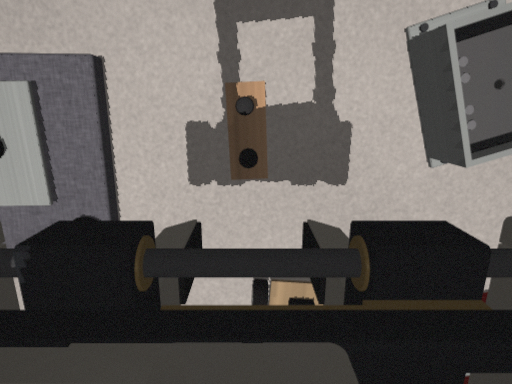

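The plug head is at (105,245), giving (540.8, 13.8); this agrees with the stand's geometry. The stub is at (155,248), and the lid lies on the pad as intended.

Request:
play_rows --rows '[[[-0.8,0.1,0],[0,0,0]],[[-0.8,0.1,-0.1],[0,0,0]],[[-0.82,0.04,-0.3],[0,0,0]],[[0,0,-1],[0,0,0]],[[0,0,-1],[0,0,0]],[[0,0,-1],[0,0,0]],[[0,0,-1],[0,0,0]],[[0,0,-0.4],[0,0,0]],[[0,0,-0.12],[0,0,0]],[[0,0,0],[0,0,0]]]'

```text
time: 16.7
tool_pos: [540.9, 12.2, 68.7]
tcp_rot: [3.141, 0.001, 2.941]
contact_force: [-0.3, -0.8, 0.1]
grip_width: 54.9
finger_force: 0.0
```

Request:
play_rows --rows '[[[0,0,0],[0,0,0]],[[0,0,0],[0,0,0]],[[0,0,0],[0,0,0]],[[0,0,0],[0,0,0]],[[0,0,0],[0,0,0]],[[0,0,0],[0,0,0]]]' --hand -1

```text
time: 17.45
tool_pos: [540.6, 13.2, 68.0]
tcp_rot: [3.14, 0.0, 2.941]
contact_force: [0.9, 5.8, 0.1]
grip_width: 15.1
finger_force: 29.8
```

Request:
play_rows --rows '[[[0,0.03,0],[0,0,0]],[[0,0,0],[0,0,0]]]'

```text
time: 17.7
tool_pos: [540.6, 13.5, 68.0]
tcp_rot: [3.141, 0.0, 2.941]
contact_force: [1.2, 4.8, 0.3]
grip_width: 15.6
finger_force: 29.8
```

Request:
play_rows --rows '[[[0,0,0.2],[0,0,0]],[[0,0,0.5],[0,0,0]],[[0,0,0.9],[0,0,0]],[[0,0,1],[0,0,0]],[[0,0,1],[0,0,0]],[[0,0,1],[0,0,0]],[[0,0,0.4],[0,0,0]],[[0,0,0],[0,0,0]]]'

```text
time: 18.7
tool_pos: [540.4, 12.8, 218.7]
tcp_rot: [-3.141, 0.001, 2.941]
contact_force: [-0.3, 0.3, -0.9]
grip_width: 15.0
finger_force: 29.9
```

Request:
play_rows --rows '[[[0.3,0.8,0],[0,0,0.3]],[[0.4,1,0],[0,0,0.3]],[[0.4,1,0],[0,0,0.3]],[[0.4,1,0],[0,0,0.3]],[[0.4,1,0],[0,0,0.3]],[[0.4,1,0],[0,0,0.3]],[[0.4,1,0],[0,0,0.3]],[[0.3,0.9,0],[0,0,0]],[[0.2,0.5,0],[0,0,0]],[[0,0,0],[0,0,0]]]'

```text
time: 19.95
tool_pos: [635.8, 259.8, 215.6]
tcp_rot: [-3.141, -0.003, -3.047]
contact_force: [-0.1, -1.3, -0.9]
grip_width: 15.3
finger_force: 29.9
```

```bash
cat > e.py <<'E'
from h import *
np.set_printoptions(precision=1,suppress=True)
k=cam("wrist"); save(k,"w5.png"); print(k["o"]["tool_pos"],k["o"]["tcp_rot"])
for q,z in [("housing",70)]:
    for r in trace(q,"wrist")[:1]:
        m=r["mask"].astype(np.uint8); c=max(cv2.findContours(m,0,2)[0],key=cv2.contourArea).reshape(-1,2)
        P=np.array([onz(k,(p[1],p[0]),z)[:2] for p in c],np.float32)
        (x,y),s,a=cv2.minAreaRect(P); print(q,round(r["p"],2),"px",np.array(r["at"]),"c",np.array([x,y]),"size",np.array(s),"ang",round(a,1))
for r in pinpoint("deck","wrist")[:2]: print("deck",r["p"],np.array(r["at"]),onz(k,r["at"],54))
g=k["img"].max(2)[:215]
n,l,st,ce=cv2.connectedComponentsWithStats((g<40).astype(np.uint8))
for i in range(1,n):
    if st[i,4]>15: print(st[i],ce[i],"z54",onz(k,ce[i][::-1],54)[:2])
im=k["img"][20:215,150:350,::-1]; cv2.imwrite("pics/w5c.png",cv2.resize(im,None,fx=3,fy=3,interpolation=cv2.INTER_CUBIC))
E
python3 e.py
```

```text
[635.8 259.8 215.6] [-3.1 -0.  -3. ]
housing 0.64 px [105.6 251.7] c [566.3 258.1] size [130.3 115.4] ang 6.2
deck 0.94 [111.2 248.8] [568.1 249.7  54. ]
[202  46  27  12 286] [215.   51.4] z54 [518.4 214.3]
[307 100   7   9  57] [309.9 103.7] z54 [555.9 306.7]
[  0 103  19  19 305] [  8.2 112.8] z54 [590.9  21.2]
[306 112   9   9  61] [309.9 116.3] z54 [567.4 308.3]
[208 161  87  11 854] [251. 166.] z54 [620.5 256.7]
```

View pics/w5c.png

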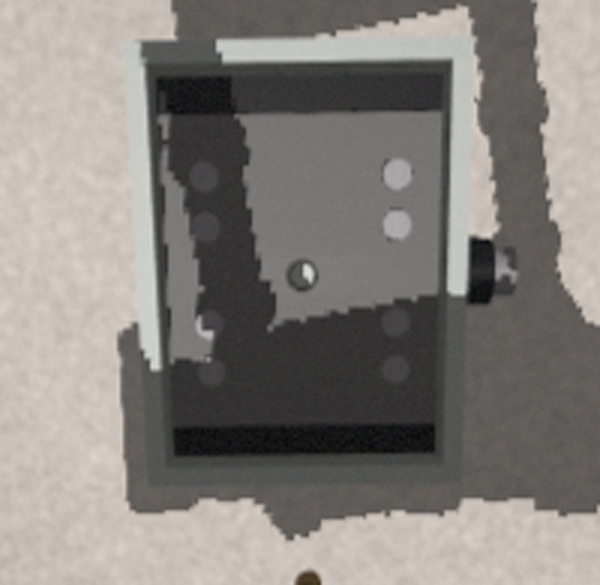

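```bash
python3 - <<'E'
from h import *
np.set_printoptions(precision=1,suppress=True)
k=cam("wrist"); t=k["o"]["tool_pos"]; print(t,k["o"]["tcp_rot"])
h=onz(k,(20+274/3,150+302/3),54); print("hole",h)
for rc in [(40,127),(40,473),(485,150),(485,460)]:
    print(onz(k,(20+rc[0]/3,150+rc[1]/3),70 )[:2])
print("tip exp px",proj(k,t-[0,0,61]), "seen top edge ~",20+572/3,150+307/3)
im=k["img"][200:225,235:270]; print(im.max(2)[5:25,8:30])
a=np.radians(6.05); d=h[:2]-[567.3,251.5]; print("hole in box",[d@[np.cos(a),np.sin(a)],d@[-np.sin(a),np.cos(a)]])
E
```

```text
[636.  258.3 217.1] [-3.1 -0.  -3. ]
hole [568.5 250.1  54. ]
[508.6 194.7]
[499.7 292.8]
[638.  207.6]
[629.  306.4]
tip exp px [np.float64(213.1164229252083), np.float64(253.16110822596957)] seen top edge ~ 210.66666666666666 252.33333333333331
[[206 208 204 206 206 205 206 202 201 204 208 208 203 197 194 196 197 198
  197 199 204 203]
 [206 205 206 208 209 208 204 200 202 205 208 206 206 202 195 195 197 199
  199 201 200 198]
 [205 206 208 210 208 206 202 199 202 206 207 206 205 202 200 198 199 201
  200 201 201 199]
 [205 205 207 210 208 204 201 200 202 205 207 207 203 201 202 201 202 200
  196 199 200 201]
 [203 205 203 206 206 203 203 201 200 189 184 199 198 198 205 207 209 203
  200 197 197 199]
 [205 204 203 205 201 203 202 171 146 127 125 140 179 201 207 208 208 207
  200 198 196 199]
 [206 204 201 197 198 199 163 114  83  77  76  77 117 178 203 204 206 205
  201 197 195 196]
 [207 204 196 194 197 187 114  78  78  78  74  74  74 142 194 202 205 206
  202 201 198 194]
 [203 201 198 198 200 152  89  77  77  74  71  75  73  99 187 203 205 205
  204 204 201 198]
 [204 205 202 20
[... 385 characters left out ...]
  20  23  18  17  25  18  24  19  22  18  67
  140 194 205 210]
 [ 94  35  13  22  13  23  17  21  18  21  30  26  23  16  25  21  24  17
   65 143 196 213]
 [ 35  21  20  24  18  20  16  17  18  19  23  16  18  23  16  21  19  13
   21  68 147 203]
 [ 20  19  19  20  23  18  23  20  17  22  22  18  13  20  18  10  22  17
   14  19  68 191]
 [ 12  17  20  15  11  20  19  12  23  24  14  15  16  25  19  22  19  21
   21  21  20 166]
 [ 18  19  17  14  23  18  25  11  27  24  20  18  15  18  20  22  23  26
   14  20  15 124]
 [ 17  18  16  19  18  18  19  16  16  22  21  18  13  23  26  17  24  17
   17  22  14  69]]
hole in box [np.float64(1.0377349714306394), np.float64(-1.5237340553190055)]
```

Request:
play_rows --rows '[[[-0.4,-0.05,0],[0,0,0]],[[-0.8,-0.1,0],[0,0,0]],[[-0.7,-0.1,0],[0,0,0]],[[-0.37,-0.04,-0.3],[0,0,0]],[[0,0,-0.8],[0,0,0]],[[0,0,-0.8],[0,0,0]],[[0,0,-0.7],[0,0,0]],[[0,0,-0.4],[0,0,0]],[[0,0,0],[0,0,0]],[[0,0,0],[0,0,0]]]'

```text
time: 21.4
tool_pos: [568.8, 250.5, 128.9]
tcp_rot: [3.141, 0.002, -3.049]
contact_force: [0.2, -0.6, -1.5]
grip_width: 15.6
finger_force: 29.9
```

```bash
python3 - <<'E'
from h import *
np.set_printoptions(precision=1,suppress=True)
k=cam("wrist"); ts=np.array([get_obs()["tool_pos"]]);t=k["o"]["tool_pos"]; print(t)
print("tip exp",proj(k,t-[0,0,60.2]),"hole exp",proj(k,[568.5,250.1,54]))
print({n:np.round(proj(k,[568.5+dx,250.1+dy,54]),1) for n,dx,dy in[("-x",-5.2,0),("+x",5.2,0),("-y",0,-5.2),("+y",0,5.2)]})
im=k["img"][165:240,205:300,::-1]; cv2.imwrite("pics/w6c.png",cv2.resize(im,None,fx=8,fy=8,interpolation=cv2.INTER_CUBIC))
E
```

```text
[568.8 250.5 128.9]
tip exp [np.float64(213.21643107351633), np.float64(253.07879048369549)] hole exp [np.float64(206.26360568616676), np.float64(252.51868870895106)]
{'-x': array([199.5, 253.2]), '+x': array([212.9, 251.9]), '-y': array([205.7, 245.5]), '+y': array([206.9, 259.5])}
```

View pics/w6c.png

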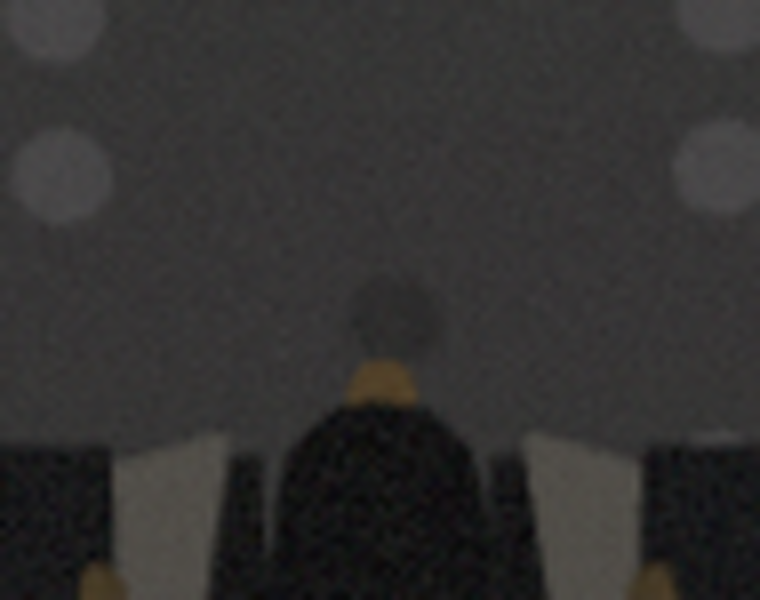

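```bash
python3 - <<'E'
from h import *
np.set_printoptions(precision=2,suppress=True)
k=cam("wrist"); 
O=[get_obs()["tool_pos"] for _ in range(3)]; print(np.array(O),k["o"]["tool_pos"])
t=k["o"]["tool_pos"]
for zt in (t[2]-60.2,):
    tip=onz(k,(213.9,252.75),zt); hole=onz(k,(204.1,254.4),54); print("tip",tip,"hole",hole,"shift",hole-tip, "axis-of-tool shift",hole-t)
E
```

```text
[[568.79 250.61 129.  ]
 [568.79 250.61 129.  ]
 [568.79 250.61 129.  ]] [568.85 250.56 129.05]
tip [569.38 250.38  68.85] hole [566.81 251.43  54.  ] shift [ -2.57   1.05 -14.85] axis-of-tool shift [ -2.04   0.87 -75.05]
```

Request:
play_rows --rows '[[[-0.08,0.03,-0.1],[0,0,0]],[[0,0,-0.2],[0,0,0]],[[0,0,0],[0,0,0]],[[0,0,0],[0,0,0]]]'

```text
time: 22.0
tool_pos: [565.9, 251.4, 118.9]
tcp_rot: [3.142, -0.0, -3.049]
contact_force: [0.1, -0.1, -0.6]
grip_width: 15.4
finger_force: 29.9
```

```bash
python3 - <<'E'
from h import *
np.set_printoptions(precision=2,suppress=True)
k=cam("wrist"); t=k["o"]["tool_pos"]; print(t)
print("tip exp",proj(k,t-[0,0,60.2]),"hole exp",proj(k,[566.8,251.4,54]))
im=k["img"][185:225,225:280,::-1].astype(float); im=np.clip(im*1.8,0,255).astype(np.uint8)
cv2.imwrite("pics/w7c.png",cv2.resize(im,None,fx=14,fy=14,interpolation=cv2.INTER_CUBIC))
E
```

```text
[565.89 251.41 118.85]
tip exp [np.float64(213.35590334598837), np.float64(253.1029354290661)] hole exp [np.float64(212.42408135417543), np.float64(252.9319366216647)]
```

View pics/w7c.png

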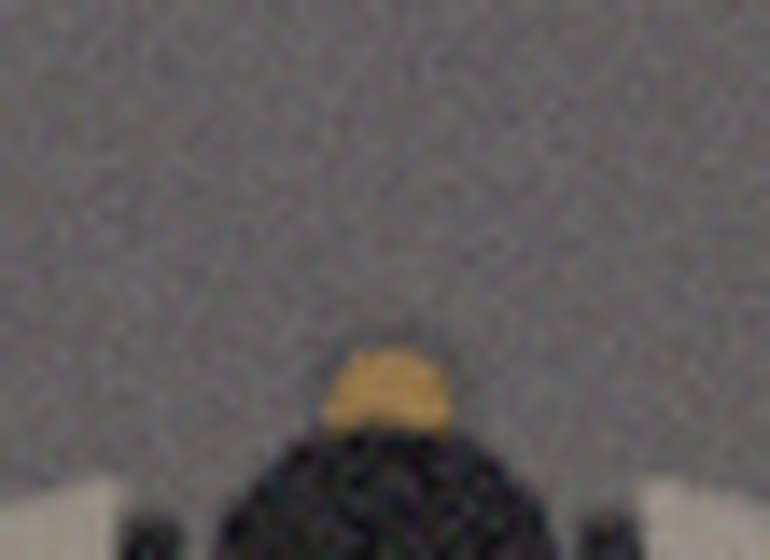

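The pin is nearly over the hole: the pin is at about row 213.7, col 252.7, and a dark mouth rim shows just above and around it. I'll nudge +x by 1.2 mm and descend slowly, watching the force.

Request:
play_rows --rows '[[[0.04,0,-0.05],[0,0,0]],[[0,0,-0.05],[0,0,0]],[[0,0,0],[0,0,0]]]'

```text
time: 22.42
tool_pos: [567.0, 251.4, 115.7]
tcp_rot: [3.142, -0.0, -3.049]
contact_force: [0.3, 1.0, -0.1]
grip_width: 15.0
finger_force: 29.9
```

Request:
play_rows --rows '[[[0,0,-0.06],[0,0,0]],[[0,0,0],[0,0,0]]]'

```text
time: 22.68
tool_pos: [567.0, 251.4, 114.0]
tcp_rot: [3.142, -0.0, -3.049]
contact_force: [-0.5, 0.9, -0.2]
grip_width: 15.2
finger_force: 29.9
```

Request:
play_rows --rows '[[[0,0,-0.05],[0,0,0]],[[0,0,0],[0,0,0]]]'

```text
time: 22.92
tool_pos: [567.0, 251.4, 112.5]
tcp_rot: [3.142, -0.0, -3.049]
contact_force: [0.6, -1.5, -0.9]
grip_width: 15.6
finger_force: 29.9
```

Request:
play_rows --rows '[[[0,0,-0.05],[0,0,0]],[[0,0,0],[0,0,0]]]'

```text
time: 23.18
tool_pos: [567.0, 251.4, 111.0]
tcp_rot: [3.142, -0.0, -3.049]
contact_force: [0.1, -0.5, -0.3]
grip_width: 15.6
finger_force: 29.9
```

Request:
play_rows --rows '[[[0,0,-0.05],[0,0,0]],[[0,0,0],[0,0,0]]]'

```text
time: 23.42
tool_pos: [567.0, 251.4, 109.5]
tcp_rot: [3.142, -0.0, -3.049]
contact_force: [0.4, 1.0, 0.5]
grip_width: 15.3
finger_force: 29.9
```

The tip is about 5 mm below the block top with no resistance, so it is in the opening.

Request:
play_rows --rows '[[[0,0,-0.1],[0,0,0]],[[0,0,0],[0,0,0]]]'

```text
time: 23.68
tool_pos: [567.0, 251.4, 106.3]
tcp_rot: [3.142, -0.0, -3.049]
contact_force: [-0.4, 0.3, -0.8]
grip_width: 15.2
finger_force: 29.9
```

Request:
play_rows --rows '[[[0,0,-0.1],[0,0,0]],[[0,0,-0.08],[0,0,0]],[[0,0,0],[0,0,0]]]'

```text
time: 24.05
tool_pos: [567.0, 251.4, 101.0]
tcp_rot: [3.142, -0.0, -3.049]
contact_force: [1.4, 0.2, -0.2]
grip_width: 15.6
finger_force: 29.9
```

Request:
play_rows --rows '[[[0,0,-0.1],[0,0,0]],[[0,0,-0.1],[0,0,0]],[[0,0,0],[0,0,0]]]'

```text
time: 24.42
tool_pos: [567.0, 251.4, 94.9]
tcp_rot: [3.142, -0.0, -3.049]
contact_force: [-0.5, 0.6, -0.9]
grip_width: 15.7
finger_force: 29.9
```

Request:
play_rows --rows '[[[0,0,-0.05],[0,0,0]],[[0,0,0],[0,0,0]]]'

```text
time: 24.68
tool_pos: [567.0, 251.4, 93.7]
tcp_rot: [3.142, -0.0, -3.049]
contact_force: [0.2, -0.7, -0.3]
grip_width: 15.5
finger_force: 29.9
```

Request:
play_rows --rows '[[[0,0,-0.05],[0,0,0]],[[0,0,0],[0,0,0]]]'

```text
time: 24.92
tool_pos: [567.1, 251.4, 92.1]
tcp_rot: [3.142, -0.0, -3.049]
contact_force: [0.8, 0.7, 0.1]
grip_width: 15.4
finger_force: 29.9
```

Request:
play_rows --rows '[[[0,0,-0.04],[0,0,0]],[[0,0,0],[0,0,0]]]'

```text
time: 25.18
tool_pos: [567.0, 251.4, 90.9]
tcp_rot: [3.142, -0.0, -3.049]
contact_force: [0.2, 0.1, -0.4]
grip_width: 15.8
finger_force: 29.9
```

Request:
play_rows --rows '[[[0,0,-0.03],[0,0,0]],[[0,0,0],[0,0,0]]]'

```text
time: 25.42
tool_pos: [567.1, 251.4, 90.1]
tcp_rot: [3.141, 0.0, -3.049]
contact_force: [0.1, 0.1, -0.9]
grip_width: 15.5
finger_force: 29.9
```

Request:
play_rows --rows '[[[0,0,-0.03],[0,0,0]],[[0,0,0],[0,0,0]]]'

```text
time: 25.68
tool_pos: [567.2, 251.5, 90.0]
tcp_rot: [3.141, 0.001, -3.048]
contact_force: [-0.9, 0.2, 5.3]
grip_width: 15.9
finger_force: 30.0
```

Request:
play_rows --rows '[[[0,0,-0.03],[0,0,0]],[[0,0,0],[0,0,0]]]'

```text
time: 25.92
tool_pos: [567.3, 251.5, 89.9]
tcp_rot: [3.141, 0.001, -3.048]
contact_force: [-4.1, -0.7, 11.0]
grip_width: 15.3
finger_force: 30.0
```

The shoulder has seated at TCP z 90, as expected, with 5 then 11 N. Next I'll release to 55 mm and retreat upward.

Request:
play_rows --rows '[[[0,0,0.04],[0,0,0]],[[0,0,0],[0,0,0]],[[0,0,0],[0,0,0]],[[0,0,0],[0,0,0]],[[0,0,0],[0,0,0]],[[0,0,0],[0,0,0]]]' --hand 0.2

```text
time: 26.68
tool_pos: [567.1, 251.4, 89.5]
tcp_rot: [3.142, -0.0, -3.049]
contact_force: [0.5, 1.0, -0.1]
grip_width: 55.2
finger_force: 0.0
```

Request:
play_rows --rows '[[[0,0,0.3],[0,0,0]],[[0,0,0.8],[0,0,0]],[[0,0,1],[0,0,0]],[[0,0,1],[0,0,0]],[[0,0,1],[0,0,0]],[[1,0,0],[0,0,0]],[[1,0,0],[0,0,0]],[[0.3,0,0],[0,0,0]],[[0,0,0],[0,0,0]]]'

```text
time: 27.8
tool_pos: [635.8, 251.3, 212.3]
tcp_rot: [3.142, -0.001, -3.049]
contact_force: [-0.0, -0.3, 0.8]
grip_width: 54.9
finger_force: 0.0
```

```bash
python3 - <<'E'
from h import *
np.set_printoptions(precision=1,suppress=True)
k=cam("wrist"); print(k["o"]["tool_pos"],"home: top px",proj(k,[567,251,114]),"shoulder px",proj(k,[567,251,54]))
for r in spot_in("plug","wrist")[:2]: print("plug",r)
a=k["img"][20:215,150:350,::-1]
k=cam("top"); 
for r in trace("lid","top")[:1]:
    c=max(cv2.findContours(r["mask"].astype(np.uint8),0,2)[0],key=cv2.contourArea).reshape(-1,2)
    P=np.array([onz(k,(p[1],p[0]),36)[:2] for p in c],np.float32); print("lid",r["p"],cv2.minAreaRect(P))
b=k["img"][130:230,120:370,::-1]
cv2.imwrite("pics/fin.png",np.hstack([cv2.resize(a,(400,390)),cv2.resize(b,(400,160))] if 0 else [np.vstack([cv2.resize(a,(500,440)),cv2.resize(b,(500,150))])]))
E
```

```text
[635.8 251.3 212.3] home: top px [np.float64(110.77330024455725), np.float64(260.8672226997166)] shoulder px [np.float64(110.48728192178093), np.float64(259.00500538261565)]
plug {'at': [111.2, 261.0], 'p': 0.54}
lid 0.97 ((529.3038940429688, -250.0581512451172), (101.09656524658203, 129.8148651123047), 80.6036376953125)
```

View pics/fin.png

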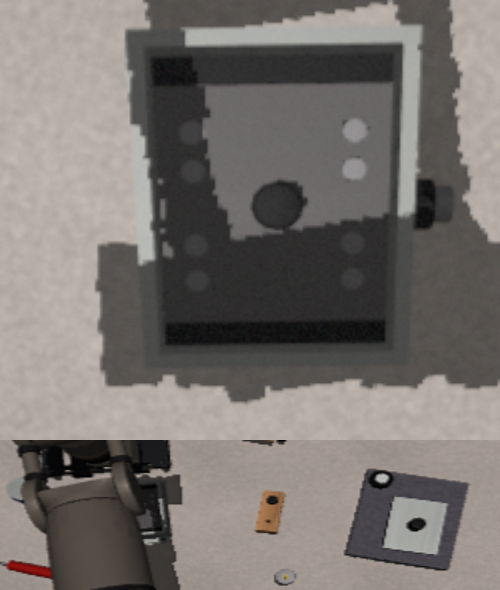

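The plug stands upright in the block, seen at (111,261) where (110.8,260.9) was predicted. The lid lies flat on the pad, clear of the wheel, and the stub is still in the stand.

```bash
python3 -c "
from plant import bot
print(bot.close_job())"
```

```text
the job is handed in; nothing more can be done
None
```

The cover lies flat, knob up, on the foam pad, and the test plug stands upright and fully home in the terminal block; the job is handed in at about 28 s of the 58 s allowed, with no verdict returned.

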